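# Set the stirrer to the green speed and start it

## Task

Get the titration sample stirring: with a fingertip, turn the stirrer's knurled black speed dial clockwise, click by click, until its white pointer rests in the click at the green bar. Only when it sits there, press the round green start key fully down and let it come back up, then move clear. Touch the stirrer with the fingers only, and do not shift, tip or pick up the beakers, bottles, vials or spatula.

Things in the scene. Friction and masses are not known exactly. Their poses are not given: they have to be found in the camera images.
- stirrer: White magnetic stirrer, fixed to the bench, 280 x 170 mm; origin at the centre of its underside, x from the operator's (robot's) side to the rear, y to the left, z up. Its front (x -140 to -23 mm) is a level deck with a black panel, 50 mm above the bench, carrying dial and start key; behind it the body is 68 mm high.
- plate_centre (a point): Centre of the top of the stirrer's round white plate, 135 mm across, 75 mm above the bench; the beaker stands on it. Two electrodes with blue heads, up to 312 mm above the bench, dip in the beaker here, held by a steel rod, 358 mm high, at the stirrer's rear left corner (60 mm behind and 66 mm left of this point). All fixed.
- speed_dial (a joint): Angle of the dial, rad: 0 at its first click (off), growing clockwise seen from above. Five clicks 0.524 (30 deg) apart: 0, 0.524, 1.047, 1.571 (the green bar), 2.094 (last); stops just beyond both ends. A spring detent pulls it into the nearest click when let go; about 2 N along the rim carries it from one click to the next.
- dial_centre (a point): On the dial's upright axis, half-way up the dial, 64 mm above the bench, fixed to the stirrer (x -80, y 30 mm of it) with the stirrer's axes. The dial is a black knurled knob 52 mm across and 24 mm tall, 12 mm to either side of this point; the deck is 14 mm below this point. At the front of the rim (the stirrer's -x side) the rim moves to the stirrer's +y as the dial turns clockwise.
- guard_back (a point): Top of the dial guard at its rearmost point, 34 mm behind the dial's axis. The guard is a fixed aluminium horseshoe wall 31 to 36 mm from the axis, level with the dial's top, round its rear and flanks (to 100 deg either side of the stirrer's +x); the gap inside is too narrow for a finger. Only the front of the rim, towards the stirrer's -x, is open to touch.
- pointer_tip (a point): Outer end of the white pointer line on top of the dial, 25 mm from its axis; turns with the dial. Seen from the axis it points at one of five bars on the deck outside the guard, one for each click: 60, 30, 0, -30, -60 deg from the stirrer's +x (positive to the left), white but for the fourth, green and larger. Each bar is carried on over the guard's top, black or (the fourth) green.
- green_bar (a point): Middle of the green bar (14 x 7 mm) on the deck beside the dial, 45 mm from the dial's axis.
- start_key (a joint): Travel of the start key, m: 0 up, 0.006 fully down. A spring returns it; fully down takes 5 N.
- start_key_top (a point): Middle of the top of the round green start key, 24 mm across, in a grey collar 40 mm across; at x -85, y -55 mm of the stirrer (right of the dial), 72 mm above the bench when up (10 mm above its collar), pressed straight down.
- beaker: Glass beaker, 72 mm across, 95 mm tall, standing on the stirrer's plate; origin at the centre of its underside. To be left alone.
- wash_bottle: White wash bottle, 64 mm across, 180 mm tall with a red spout, left of the stirrer; origin at the centre of its underside. To be left alone.
- buffer_a: White jar with yellow cap, 48 mm across, 100 mm tall, right of the stirrer; origin at the centre of its underside. To be left alone.
- buffer_b: White jar with red cap, 48 mm across, 100 mm tall, right of the stirrer; origin at the centre of its underside. To be left alone.
- vial_a: Amber vial with blue cap, 27 mm across, 59 mm tall, by the stirrer's front left; origin at the centre of its underside. To be left alone.
- vial_b: Amber vial with white cap, 27 mm across, 59 mm tall, by the stirrer's front left; origin at the centre of its underside. To be left alone.
- small_beaker: Small glass beaker, 53 mm across, 66 mm tall, further left; origin at the centre of its underside. To be left alone.
- spatula: Steel laboratory spatula, 180 mm long, 11 mm wide, 5 mm thick, lying on the bench in front of the stirrer's right corner; origin at its middle, on its underside, x along it. To be left alone.

How it is judged:
By the outcome, as a careful person would: the job done as asked, in the order asked, and still so for the second after the job is handed in, with the robot touching nothing.
It also fails if it takes over 51 s, if anything falls off the work surface, if the arm or the gripper's body presses on something with over 40 N, if the wrist force passes 120 N, or if a joint passes its speed limit or range.

## Robot

A 7-joint arm with a two-finger parallel gripper is mounted at the origin on the work surface. World frame = base frame: x ahead of the robot, y to its left, z up, the work surface at z = 0. Lengths are in m, angles in rad, forces in N, time in s.
With the tool pointing down it reaches from about 0.425 to 0.95 m from the base axis. Payload 4.7 kg.
Tool frame: the origin (TCP) lies midway between the tips of the shut fingers; the grasp point (between the pads) lies 19 mm behind it; x points along the fingers, y is the direction in which the jaws open and shut, and the axes are right-handed (so a half turn about x gives the same grasp; the last joint's range is limited). The gripper opens to 87 mm and grips with 3 to 60 N. Pads are 19 mm wide; open, the fingers measure 117 mm over their backs; the gripper's body (75 mm by 190 mm) begins 51 mm behind the grasp point.
Start: joints at [1.201, 0.469, -0.049, 1.532, 0.024, 1.141, -0.082], TCP at [0.226, -0.636, 0.223] pointing down, gripper open.
Joint ranges: [-2.59, 2.59], [-0.33, 1.99], [-1.39, 1.29], [0.1, 2.45], [-1.04, 4.18], [0.21, 1.99], [-2.66, 2.66]. Speed limits (rad/s): [2.57, 2.57, 3.14, 3.14, 3.14, 3.14, 3.14].

## Interface

Orientations are given as a unit quaternion [x, y, z, w].
In Python, from plant import * gives the robot as it stands. The module is installed in compiled form; this text tells all that it offers.
- The arm moves only by the tool carry_out, never from a script. Its argument "commands" is one flat list of numbers, 7 for each row, row after row: the shift along the tool's x, y, z in cm, then the turn, a rotation vector about the tool's x, y, z in rad, then the opening, from -1 (shut) to 1 (fully open). In form: [x, y, z, rx, ry, rz, hand, x, y, z, rx, ry, rz, hand, ...]. A call has 1 to 5 rows; each row shifts and turns the commanded pose from where the row before left it, along the tool's axes as they then stand; what a row does not reach is not made up. A row lasts 1/8 s, in which the tool goes at most 62.5 mm and 10.7 degrees, less where a joint would pass 70% of its speed; a pose out of reach is approached as far as the arm can. A call with a gripper value outside its range is refused whole. The fingers move at their own pace and stop on an object; the grip force is fixed at half the most. Time passes only in rows, so rows that do not move let the fingers close. It gives the time, the measured TCP pose, the force and the opening at its end, in the units of the state.
- sense(): the state, without advancing time (a new reading comes with each control period).
- read_camera(name): name is "side" or "top" or "wrist"; returns a dict with "image" (400x640x3 uint8, blue, green, red), "fx", "fy", "cx", "cy" (pixels), "rvec" (rotation vector, rad) and "tvec" (3), from world to camera coordinates, as OpenCV has them. Camera axes: x right, y down, z forward; pixel columns grow to the right and rows downward; lengths in m; the calibration is good to about 2 mm. The wrist camera is an equidistant fisheye: a pixel r from the principal point sees the ray r / f radians off the axis. A picture is of the moment at which its call begins. There is no depth.
- close_job(): hands the job in, once; it reports no verdict.
The state is a dict: "time_s": time; "joint_pos": joint angles; "joint_velocities": joint speeds; "effort": joint torques, N m; "position": TCP position; "ee_rot": TCP orientation; "force": force on the tool from outside, world axes, zero at the start; "wrist_torque": the same for the moment, N m; "finger_gap": finger opening in m.
Only numpy, scipy, OpenCV 4.12 (cv2) and the standard library are available. Lean on these libraries where they do the work, as an engineer would, in place of code of your own. Each camera call takes 0.05 s, during which the arm holds its last target.

## Working session

There is one attempt and no reset: what is moved stays moved. The work goes in short steps, Python scripts to look and compute and a tool call to move; the robot and the scene stay as the last step left them, time stands still between calls to the robot, and variables do not carry over. Pictures are saved under pics/ and viewed, and the job is handed in when it is done.

Besides the shell and the picture viewer there is one more tool, called after ">>>" by a JSON object that holds its "fn" and its "kwargs", one argument or row to a line. carry_out: Moves the arm, as the interface text tells. Its arguments: {"type":"object","properties":{"commands":{"type":"array","items":{"type":"number"}}},"required":["commands"]}

```bash
mkdir -p pics
cat > h.py <<'E'
from plant import *
import numpy as np, cv2
from scipy.spatial.transform import Rotation as R
def snap(n,f):
    c=read_camera(n); cv2.imwrite('pics/'+f,c['image']); return c
def ray(c,u,v,fish=False):
    Rm=cv2.Rodrigues(np.array(c['rvec'],float))[0]; t=np.array(c['tvec'],float).ravel()
    x=(u-c['cx'])/c['fx']; y=(v-c['cy'])/c['fy']
    if fish:
        r=np.hypot(x,y); d=np.array([np.sin(r)*x/r,np.sin(r)*y/r,np.cos(r)]) if r>1e-9 else np.array([0,0,1.])
    else: d=np.array([x,y,1])
    return -Rm.T@t, Rm.T@d
def onz(c,u,v,z,fish=False):
    o,d=ray(c,u,v,fish); return o+d*(z-o[2])/d[2]
def proj(c,p,fish=False):
    Rm=cv2.Rodrigues(np.array(c['rvec'],float))[0]; q=Rm@np.array(p)+np.array(c['tvec']).ravel()
    if fish:
        th=np.arctan2(np.hypot(q[0],q[1]),q[2]); k=th/np.hypot(q[0],q[1]); return c['cx']+c['fx']*q[0]*k, c['cy']+c['fy']*q[1]*k
    return c['cx']+c['fx']*q[0]/q[2], c['cy']+c['fy']*q[1]/q[2]
E
python3 - <<'E'
from h import *
s=sense(); print(s)
for n in ('side','top','wrist'):
    c=snap(n,n+'0.png'); print(n,ray(c,c['cx'],c['cy']),c['fx'],c['cx'],c['cy'])
E
```

```text
{'time_s': 0.0, 'joint_pos': array([ 1.20107609,  0.46944275, -0.04861735,  1.53368417,  0.02412576,
        1.14095542, -0.08232822]), 'joint_velocities': array([ 0.00155448,  0.00128346,  0.00044312,  0.00159899,  0.00019418,
        0.00026262, -0.00063034]), 'effort': array([-5.61662273e-04, -5.07978272e+01, -8.16806545e-02, -2.36154574e+01,
       -6.16118917e-02,  3.81313940e-02,  1.90939672e-04]), 'position': array([ 0.22544718, -0.63561851,  0.22150274]), 'ee_rot': array([-0.69671994, -0.12058515,  0.69700446, -0.11926998]), 'force': array([-0.57689106,  0.21658897, -0.2579001 ]), 'wrist_torque': array([-0.0269741 ,  0.02377899, -0.0401012 ]), 'finger_gap': 0.08711922465960964}
side (array([0.15140497, 0.48032224, 0.61086616]), array([ 0.52384434, -0.5116503 , -0.68102943])) 413.6377176656057 327.8522410238816 203.1641686005492
top (array([0.38573436, 0.08406228, 0.94463984]), array([ 0.19272994, -0.01514477, -0.98113496])) 419.20369792962043 320.716712003039 205.49724450232074
wrist (array([ 0.29673505, -0.61042129,  0.38432509]), array([-0.26002467, -0.09030743, -0.96136972])) 309.70691628693146 319.24876513364427 203.34555196358482
```

View pics/top0.png

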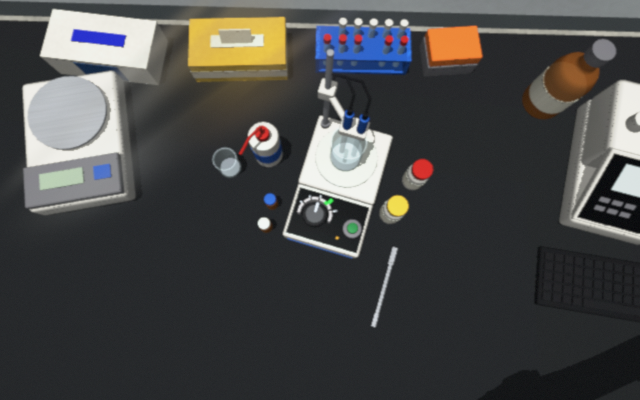

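View pics/side0.png

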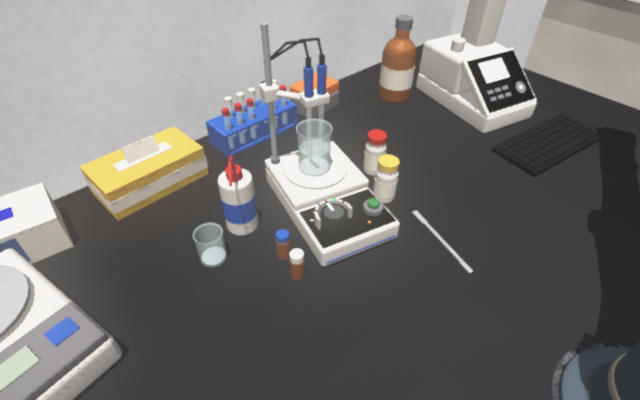

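View pics/wrist0.png

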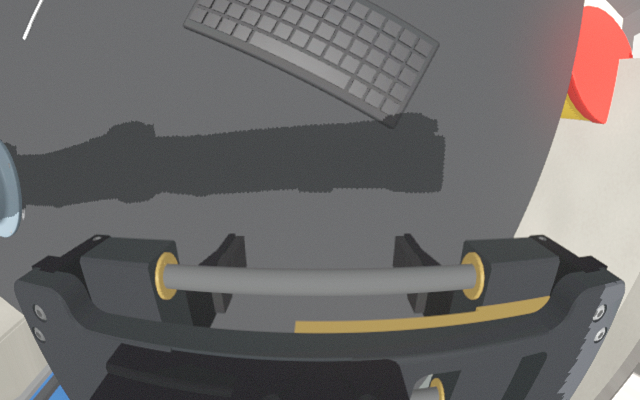

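The top view shows the stirrer at (340,190), its dial near (316,211), green bar (329,202) and start key (352,229). Next I'll measure these.

Run:
```python
from h import *
im={}
for n in ('top','side'):
    c=read_camera(n); im[n]=c; h=cv2.cvtColor(c['image'],cv2.COLOR_BGR2HSV)
    m=cv2.inRange(h,(45,90,50),(85,255,255))
    k,l,st,ce=cv2.connectedComponentsWithStats(m)
    for i in range(1,k):
        if st[i,4]>5: print(n,st[i],ce[i], onz(c,*ce[i],0.072), onz(c,*ce[i],0.05))
c=im['top']['image']; cv2.imwrite('pics/topz.png',cv2.resize(c[170:270,270:390],None,fx=6,fy=6,interpolation=cv2.INTER_CUBIC))
c=im['side']['image']; cv2.imwrite('pics/sidez.png',cv2.resize(c[140:260,260:400],None,fx=5,fy=5,interpolation=cv2.INTER_CUBIC))
```

```text
top [324 197  11   8  51] [329.11764706 201.        ] [0.56727513 0.05289384 0.072     ] [0.57185193 0.05210806 0.05      ]
top [347 223  11  10  86] [352.02325581 227.65116279] [0.5110727 0.0039342 0.072    ] [0.51423259 0.00191411 0.05      ]
side [333 199   3   2   6] [334.  199.5] [0.56553158 0.05951965 0.072     ] [0.5824389  0.04233977 0.05      ]
side [369 198  10   8  65] [373.47692308 201.81538462] [0.50992599 0.00745595 0.072     ] [ 0.52456314 -0.01184951  0.05      ]
```

View pics/topz.png

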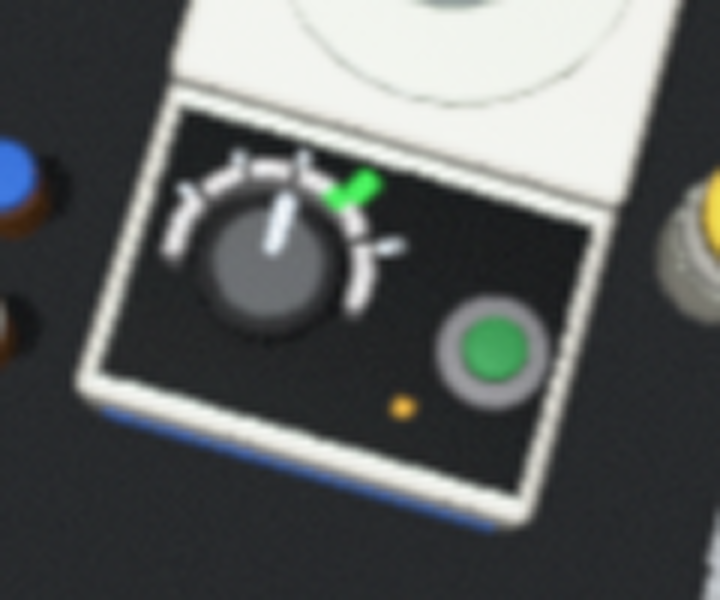

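View pics/sidez.png

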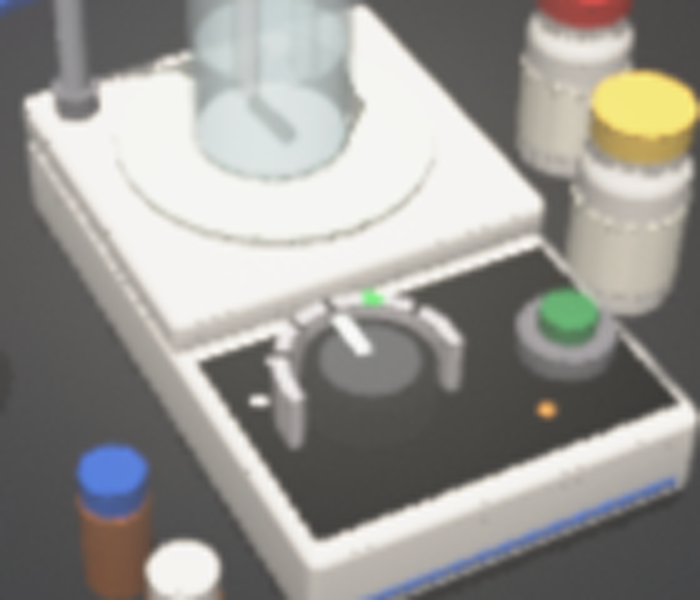

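Run:
```python
from h import *
c=read_camera('top'); s=read_camera('side')
T=lambda x,y,z:onz(c,270-.4+x/6,170-.4+y/6,z)
S=lambda x,y,z:onz(s,260-.4+x/5,140-.4+y/5,z)
L,Rr=T(82,383,.05),T(530,517,.05); d=Rr-L; print(L,Rr,np.linalg.norm(d),np.degrees(np.arctan2(d[0],-d[1])))
L2,R2=S(312,545,.05),S(690,405,.05); d=R2-L2; print(L2,R2,np.linalg.norm(d),np.degrees(np.arctan2(d[0],-d[1])))
bl=T(175,85,.068); print('rear step left',bl, T(618,205,.068))
print('dial top T',T(267,262,.076),'S',S(370,360,.076))
print('key',T(494,348,.072),S(568,311,.072))
def tri(a,b):
    (o1,d1),(o2,d2)=a,b
    d1=d1/np.linalg.norm(d1);d2=d2/np.linalg.norm(d2)
    A=np.stack([d1,-d2],1);t=np.linalg.lstsq(A,o2-o1,rcond=None)[0]
    p,q=o1+t[0]*d1,o2+t[1]*d2;return (p+q)/2,np.linalg.norm(p-q)
rt=lambda x,y:ray(c,270-.4+x/6,170-.4+y/6); rs=lambda x,y:ray(s,260-.4+x/5,140-.4+y/5)
print('tri key',tri(rt(494,348),rs(568,311)),'dial',tri(rt(267,262),rs(370,360)))
for yaw in (-16,-18,-14):
  a=np.radians(yaw);X=np.array([np.cos(a),np.sin(a)]);Y=np.array([-X[1],X[0]])
  print(yaw,'origins from Lcorner',L[:2]+.14*X-.085*Y,L2[:2]+.14*X-.085*Y,'Rc',Rr[:2]+.14*X+.085*Y,R2[:2]+.14*X+.085*Y,'key',T(494,348,.072)[:2]+.085*X+.055*Y,S(568,311,.072)[:2]+.085*X+.055*Y,'dial',T(267,262,.076)[:2]+.08*X-.03*Y,S(370,360,.076)[:2]+.08*X-.03*Y)
```

```text
[0.49876857 0.14946192 0.05      ] [ 0.45411197 -0.01086574  0.05      ] 0.16643068294324218 -15.564292405388043
[0.50325064 0.14800392 0.05      ] [ 0.45785584 -0.00687343  0.05      ] 0.16139293624733947 -16.33594622629494
rear step left [0.60456995 0.11857429 0.068     ] [ 0.56404787 -0.04033792  0.068     ]
dial top T [0.53941951 0.0842832  0.076     ] S [0.53890235 0.08629277 0.076     ]
key [0.51117743 0.0041239  0.072     ] [0.51031321 0.00782185 0.072     ]
tri key (array([0.51228542, 0.0041347 , 0.06816691]), np.float64(0.0013252684557278798)) dial (array([0.54011951, 0.08451274, 0.07383998]), np.float64(0.0007755836260313224))
-16 origins from Lcorner [0.60991603 0.02916545] [0.6143981  0.02770744] Rc [0.61211778 0.03225227] [0.61586165 0.03624458] key [0.60804473 0.03356411] [0.60718051 0.03726207] dial [0.60805133 0.03339436] [0.60753416 0.03540393]
-18 origins from Lcorner [0.60565003 0.02535974] [0.6101321  0.02390173] Rc [0.61352632 0.02671168] [0.61727019 0.030704  ] key [0.60901317 0.03016556] [0.60814895 0.03386351] dial [0.60623352 0.03103015] [0.60571636 0.03303971]
-14 origins from Lcorner [0.61404661 0.03311772] [0.61852868 0.03165971] Rc [0.61051673 0.03774033] [0.6142606  0.04173264] key [0.60695827 0.0369268 ] [0.60609405 0.04062475] dial [0.60978551 0.03582058] [0.60926835 0.03783014]
```

```bash
cat >> h.py <<'E'
a=np.radians(-16);SX=np.array([np.cos(a),np.sin(a),0]);SY=np.array([-SX[1],SX[0],0]);DIAL=np.array([.539,.085,.064]);KEY=np.array([.511,.0055,.072])
def want(flip=1):
    # tool x down, y along flip*SY
    x=np.array([0,0,-1.]);y=flip*SY;z=np.cross(x,y);return R.from_matrix(np.stack([x,y,z],1))
def to(p,Rw=None):
    s=sense();Rc=R.from_quat(s['ee_rot']);d=np.array(p)-s['position']
    print('t',round(s['time_s'],2),'pos',s['position'].round(4),'F',s['force'].round(1),'gap',round(s['finger_gap'],3))
    print('shift cm',(Rc.inv().apply(d)*100).round(2),'dist',np.linalg.norm(d).round(3),'rv',(Rc.inv()*(Rw or Rc)).as_rotvec().round(3))
E
python3 - <<'E'
from h import *
s=sense();print(R.from_quat(s['ee_rot']).as_matrix().round(3))
p=DIAL-SX*.06-SY*.007; p[2]=.2; print(p)
to(p,want(1));to(p,want(-1))
E
```

```text
[[-0.     0.334 -0.942]
 [ 0.    -0.942 -0.334]
 [-1.    -0.    -0.   ]]
[0.47939484 0.09480941 0.2       ]
t 0.35 pos [ 0.2256 -0.6361  0.2223] F [ 0.1 -0.2 -0.4] gap 0.087
shift cm [  2.26 -60.4  -48.35] dist 0.774 rv [-2.522e+00 -1.000e-03  0.000e+00]
t 0.35 pos [ 0.2256 -0.6361  0.2223] F [ 0.1 -0.2 -0.4] gap 0.087
shift cm [  2.26 -60.4  -48.35] dist 0.774 rv [0.62 0.   0.  ]
```

>>> {"fn": "carry_out", "kwargs": {
  "commands": [0,-3.8,-4.7,0,0,0,-1,0,-3.8,-4.7,0,0,0,-1,0,-3.8,-4.7,0,0,0,-1,0,-3.8,-4.7,0,0,0,-1,0,-3.8,-4.7,0,0,0,-1]
}}

```text
time_s: 0.98
position: [0.3845, -0.3768, 0.2229]
ee_rot: [0.697, 0.12, -0.697, 0.12]
force: [0.7, -1.0, 0.3]
finger_gap: 0.045
```

>>> {"fn": "carry_out", "kwargs": {
  "commands": [0,0,0,0.155,0,0,-1,0,0,0,0.155,0,0,-1,0,0,0,0.155,0,0,-1,0,0,0,0.155,0,0,-1]
}}

```text
time_s: 1.48
position: [0.3837, -0.3785, 0.2227]
ee_rot: [0.7, -0.1, -0.7, -0.1]
force: [0.5, -0.5, -0.4]
finger_gap: 0.0054
```

Run:
```python
from h import *
p=DIAL-SX*.06-SY*.007; p[2]=.2
to(p,want(-1))
```

```text
t 1.48 pos [ 0.3837 -0.3785  0.2227] F [ 0.5 -0.5 -0.4] gap 0.005
shift cm [  2.26 -48.12   4.08] dist 0.483 rv [-0.005 -0.    -0.   ]
```

>>> {"fn": "carry_out", "kwargs": {
  "commands": [0,-6,0.5,0,0,0,-1,0,-6,0.5,0,0,0,-1,0,-6,0.5,0,0,0,-1,0,-6,0.5,0,0,0,-1,0,-6,0.5,0,0,0,-1]
}}

```text
time_s: 2.1
position: [0.4425, -0.0815, 0.223]
ee_rot: [0.701, -0.099, -0.7, -0.098]
force: [0.7, -0.5, 0.2]
finger_gap: 0.0007
```

>>> {"fn": "carry_out", "kwargs": {
  "commands": [0,-6,0.5,0,0,0,-1,0,-6,0.5,0,0,0,-1,0,-6,0.5,0,0,0,-1,0,0,0,0,0,0,-1]
}}

```text
time_s: 2.6
position: [0.4776, 0.0995, 0.223]
ee_rot: [0.701, -0.094, -0.7, -0.096]
force: [0.4, -1.3, -1.2]
finger_gap: 0.0006
```

Run:
```python
from h import *
p=DIAL-SX*.06-SY*.007; p[2]=.12
to(p,want(-1))
c=snap('wrist','w1.png'); print(proj(c,DIAL+[0,0,.012],True),proj(c,KEY,True), proj(c,sense()['position'],True))
```

```text
t 2.6 pos [0.4776 0.0995 0.223 ] F [ 0.4 -1.3 -1.2] gap 0.001
shift cm [10.3   0.43 -0.29] dist 0.103 rv [ 0.01  -0.     0.003]
(np.float64(317.5675874919485), np.float64(129.46924404767486)) (np.float64(399.36390966104364), np.float64(136.5346311926911)) (np.float64(325.6416568211334), np.float64(250.05747576117153))
```

View pics/w1.png

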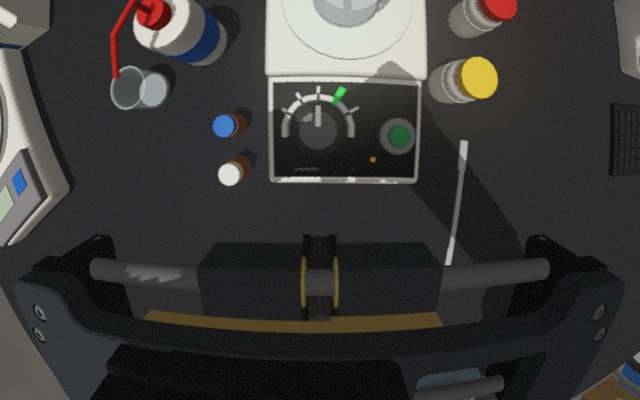

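Wrist view: dial at (318,129), key at (399,137), both within a pixel or two of the estimate. The pointer (318,108–125) is at the third click, so one click clockwise remains. I'm descending in front of the rim.

>>> {"fn": "carry_out", "kwargs": {
  "commands": [5,0.2,-0.3,0,0,0,-1,5,0.2,-0.4,0,0,0,-1,4,0,0,0,0,0,-1,2,0,0,0,0,0,-1,0,0,0,0,0,0,-1]
}}

```text
time_s: 3.28
position: [0.4819, 0.0861, 0.0612]
ee_rot: [-0.699, 0.1, 0.701, 0.098]
force: [0.2, 0.3, 0.4]
finger_gap: 0.0003
```

Run:
```python
from h import *
p=DIAL-SX*.036-SY*.007; p[2]=.06
to(p,want(-1))
c=snap('wrist','w2.png'); s=snap('side','s2.png'); cv2.imwrite('pics/s2z.png',cv2.resize(s['image'][140:260,260:400],None,fx=5,fy=5,interpolation=cv2.INTER_CUBIC))
```

```text
t 3.27 pos [0.4819 0.0861 0.0612] F [0.2 0.3 0.4] gap 0.0
shift cm [ 0.12 -0.78 -1.92] dist 0.021 rv [-0.002  0.003 -0.003]
```

View pics/w2.png

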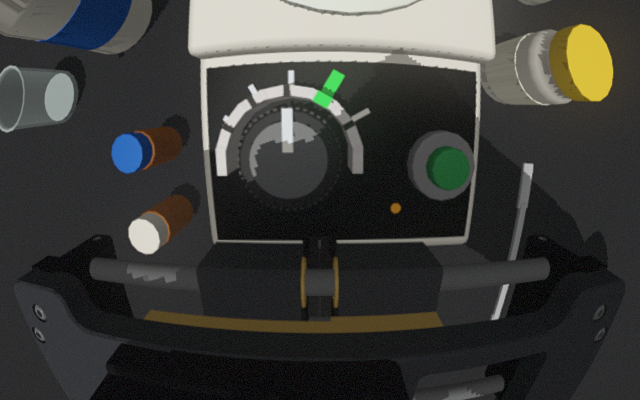

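View pics/s2z.png

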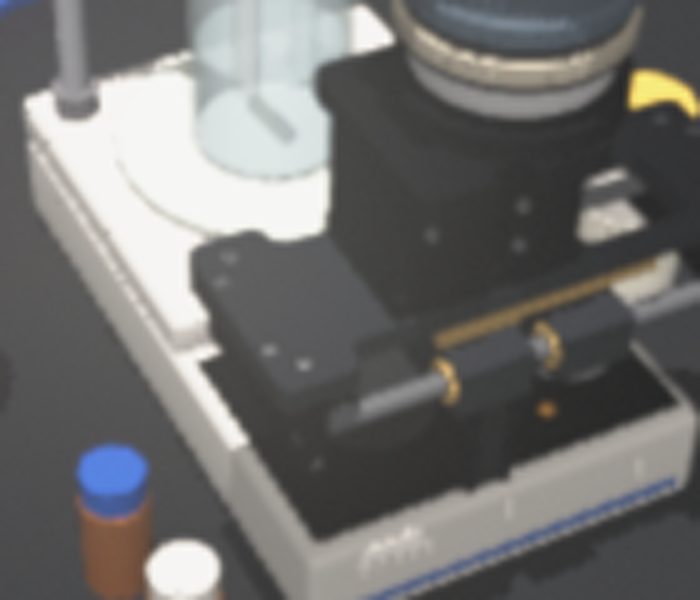

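Wrist view: dial centre is at (287,158), pointer tip (287,108), and the finger is at column 320, about 15 mm right of the axis. I'm shifting left and approaching the rim.

>>> {"fn": "carry_out", "kwargs": {
  "commands": [0.1,-0.8,-0.5,0,0,0,-1,0,0,-1,0,0,0,-1,0,0,-0.4,0,0,0,-1,0,0,0,0,0,0,-1]
}}

```text
time_s: 3.88
position: [0.5021, 0.0917, 0.0617]
ee_rot: [-0.699, 0.098, 0.701, 0.098]
force: [-5.6, 3.2, 3.9]
finger_gap: 0.0001
```

>>> {"fn": "carry_out", "kwargs": {
  "commands": [0,0,-0.2,0,0,0,-1,0,0,0,0,0,0,-1]
}}

```text
time_s: 4.12
position: [0.5023, 0.0917, 0.0615]
ee_rot: [-0.698, 0.098, 0.703, 0.098]
force: [-8.9, 4.2, 6.1]
finger_gap: 0.0005
```

Run:
```python
from h import *
p=DIAL-SX*.036-SY*.007; p[2]=.06
to(p,want(-1)); s=sense(); print(s['force']@SX,s['force']@SY)
c=snap('wrist','w3.png')
```

```text
t 4.12 pos [0.5023 0.0917 0.0615] F [-8.9  4.2  6.1] gap 0.0
shift cm [ 0.15  0.33 -0.12] dist 0.004 rv [ 0.002  0.006 -0.001]
-9.739152384179366 1.6100329810016911
```

View pics/w3.png

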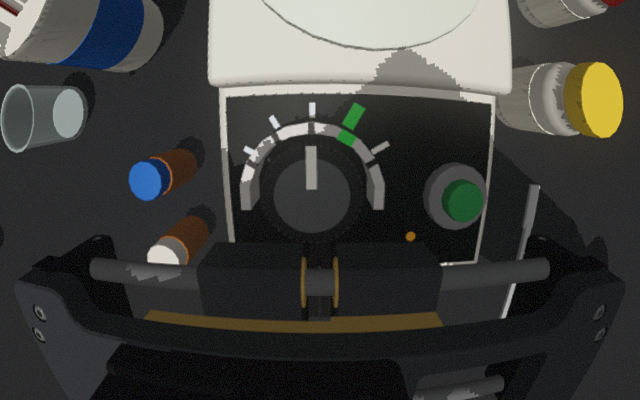

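In contact with about 10 N on the rim, pointer still at the third click (tip (311,147)). I'm dragging left.

>>> {"fn": "carry_out", "kwargs": {
  "commands": [0,-0.3,0,0,0,0,-1,0,-0.3,0,0,0,0,-1,0,-0.3,0,0,0,0,-1,0,-0.3,0,0,0,0,-1,0,0,0,0,0,0,-1]
}}

```text
time_s: 4.8
position: [0.5053, 0.1029, 0.0612]
ee_rot: [-0.698, 0.098, 0.703, 0.098]
force: [-8.8, 4.2, 4.1]
finger_gap: 0.0004
```

Run:
```python
from h import *
p=DIAL-SX*.036+SY*.008; p[2]=.06
to(p,want(-1)); s=sense(); print(s['force']@SX,s['force']@SY)
c=snap('wrist','w4.png')
```

```text
t 4.8 pos [0.5053 0.1029 0.0612] F [-8.8  4.2  4.1] gap 0.0
shift cm [ 0.12 -0.01 -0.13] dist 0.002 rv [ 0.001  0.007 -0.002]
-9.657387855022602 1.6055831466470547
```

View pics/w4.png

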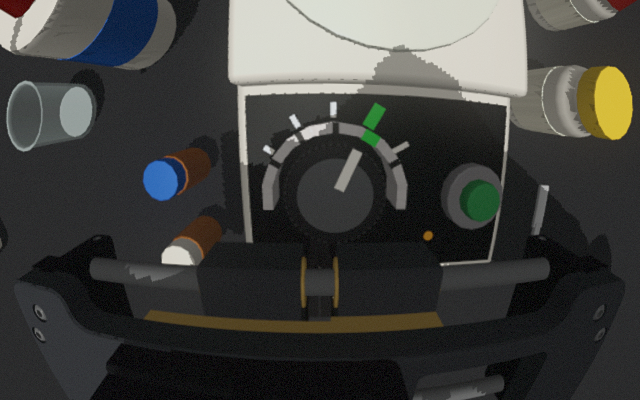

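The pointer now leads from the axis (335,193) to (357,150), nearly at the green bar. I'm backing off straight so the detent can settle.

>>> {"fn": "carry_out", "kwargs": {
  "commands": [0,0,0.5,0,0,0,-1,0,0,1.2,0,0,0,-1,0,0,0.5,0,0,0,-1,0,0,0,0,0,0,-1]
}}

```text
time_s: 5.35
position: [0.4875, 0.1076, 0.0617]
ee_rot: [0.7, -0.098, -0.7, -0.098]
force: [0.7, 0.0, 0.5]
finger_gap: 0.0004
```

Run:
```python
from h import *
to(KEY+[0,0,.04],want(-1))
c=snap('wrist','w5.png'); cv2.imwrite('pics/w5z.png',cv2.resize(c['image'][60:260,220:500],None,fx=2.8,fy=2.8,interpolation=cv2.INTER_CUBIC))
for k in range(5):
    d=np.radians([60,30,0,-30,-60][k]);v=np.cos(d)*SX+np.sin(d)*SY
    print(k,np.round(proj(c,DIAL+[0,0,.012]+.025*v,True),1))
print(proj(c,DIAL+[0,0,.012],True))
```

```text
t 5.35 pos [0.4875 0.1076 0.0617] F [0.7 0.  0.5] gap 0.0
shift cm [-5.03  9.17 -5.07] dist 0.116 rv [ 0. -0. -0.]
0 [290.5 132.1]
1 [309.6 112.8]
2 [336.1 105.9]
3 [362.3 113.4]
4 [380.7 132.8]
(np.float64(335.75061134241145), np.float64(157.78377624775516))
```

View pics/w5z.png

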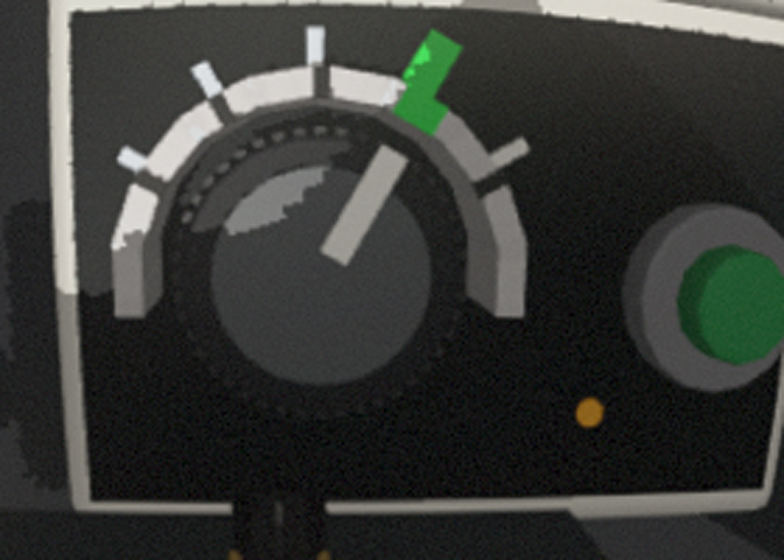

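Released, the pointer tip is at (361,114) in the full image, against the expected (362,113) for the green click, so it has settled. Next: up and over to the start key.

>>> {"fn": "carry_out", "kwargs": {
  "commands": [-5,0,0,0,0,0,-1,0,4.6,-2.5,0,0,0,-1,0,4.6,-2.5,0,0,0,-1,0,0,0,0,0,0,-1,0,0,0,0,0,0,-1]
}}

```text
time_s: 6.02
position: [0.5104, 0.0057, 0.1115]
ee_rot: [0.7, -0.098, -0.7, -0.099]
force: [0.6, 0.2, 0.2]
finger_gap: 0.0005
```

Run:
```python
from h import *
to(KEY,want(-1))
c=snap('wrist','w6.png'); print(proj(c,sense()['position'],True),proj(c,KEY,True))
```

```text
t 6.03 pos [0.5104 0.0057 0.1115] F [0.6 0.2 0.2] gap 0.0
shift cm [ 3.95  0.01 -0.06] dist 0.04 rv [-0.     0.     0.001]
(np.float64(318.69206413070265), np.float64(251.99450480215665)) (np.float64(319.95238940584665), np.float64(226.73593067910372))
```

View pics/w6.png

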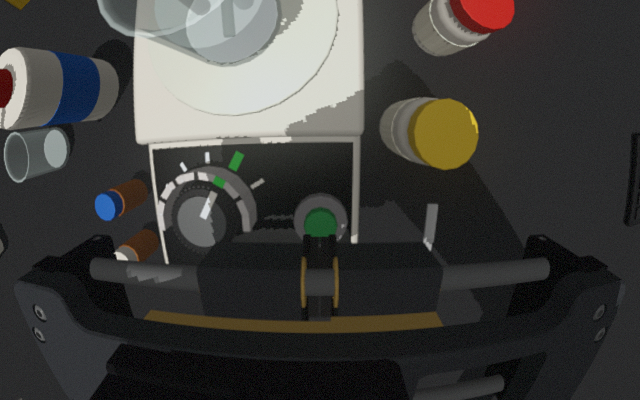

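The key is visible at (320,223), directly ahead of and below the fingertip, on the estimate. I'm pressing.

>>> {"fn": "carry_out", "kwargs": {
  "commands": [2.5,0,0,0,0,0,-1,1.4,0,0,0,0,0,-1,0.3,0,0,0,0,0,-1,0.3,0,0,0,0,0,-1,0,0,0,0,0,0,-1]
}}

```text
time_s: 6.7
position: [0.5104, 0.0062, 0.067]
ee_rot: [0.7, -0.098, -0.7, -0.098]
force: [-1.4, 2.0, 4.9]
finger_gap: 0.0003
```

>>> {"fn": "carry_out", "kwargs": {
  "commands": [0.3,0,0,0,0,0,-1,0.2,0,0,0,0,0,-1,0,0,0,0,0,0,-1]
}}

```text
time_s: 7.08
position: [0.5108, 0.006, 0.0658]
ee_rot: [0.701, -0.099, -0.7, -0.098]
force: [-12.6, 2.2, 36.1]
finger_gap: 0.0002
```

The key bottomed out: the force rose steeply to 36 N with no further travel. I'm releasing and moving clear.

>>> {"fn": "carry_out", "kwargs": {
  "commands": [-1,0,0,0,0,0,-1,-3,0,0,0,0,0,-1,-6,0,0,0,0,0,-1,-4,0,0,0,0,0,-1,0,0,0,0,0,0,-1]
}}

```text
time_s: 7.7
position: [0.5132, 0.0049, 0.2052]
ee_rot: [0.703, -0.099, -0.697, -0.099]
force: [-0.2, 0.2, -1.1]
finger_gap: 0.0006
```

>>> {"fn": "carry_out", "kwargs": {
  "commands": [0,5,3,0,0,0,-1,0,5,2,0,0,0,-1,0,5,0,0,0,0,-1,0,0,0,0,0,0,-1]
}}

```text
time_s: 8.2
position: [0.4188, -0.1292, 0.2005]
ee_rot: [-0.699, 0.102, 0.7, 0.101]
force: [1.2, 0.6, -0.2]
finger_gap: 0.0002
```

Run:
```python
from h import *
to(KEY,want(-1))
c=snap('top','t7.png'); s=snap('side','s7.png')
a=cv2.resize(c['image'][160:260,240:440],(800,400),interpolation=cv2.INTER_CUBIC)
cv2.imwrite('pics/t7z.png',a)
for n,c in (('top',c),('side',s)):
    m=cv2.inRange(cv2.cvtColor(c['image'],cv2.COLOR_BGR2HSV),(45,90,50),(85,255,255)); k,l,st,ce=cv2.connectedComponentsWithStats(m); print(n,[(x[4],y.round(1)) for x,y in zip(st[1:],ce[1:]) if x[4]>4])
c=snap('wrist','w7.png')
```

```text
t 8.2 pos [ 0.4188 -0.1292  0.2005] F [ 1.2  0.6 -0.2] gap 0.0
shift cm [ 12.81 -15.55  -5.04] dist 0.208 rv [-0.008  0.001 -0.002]
top [(np.int32(51), array([329. , 200.9])), (np.int32(87), array([352. , 227.6]))]
side [(np.int32(5), array([334.2, 199.4])), (np.int32(65), array([373.5, 201.8]))]
```

View pics/t7z.png

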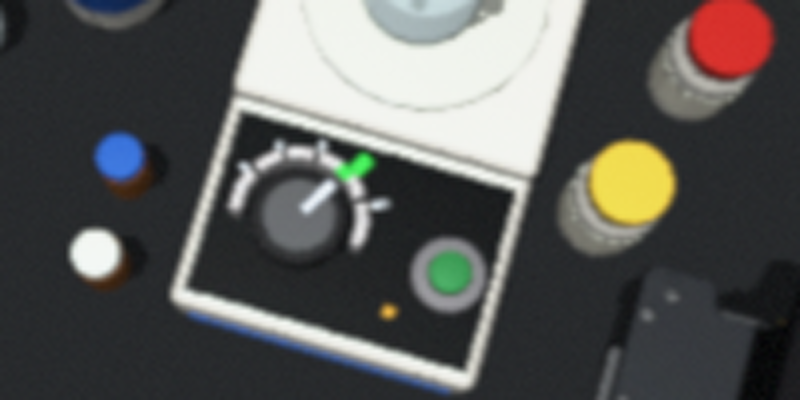

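View pics/s7.png

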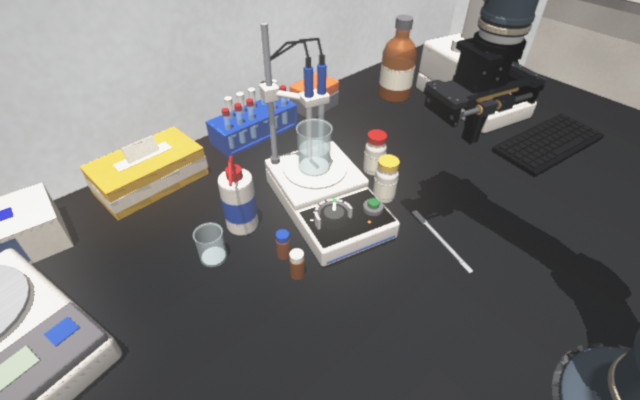

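In the top view the pointer rests at the green bar. The key is back at its starting pixel in both views, the other objects are where they were, and the arm is clear. I'm handing in.

```bash
python3 -c "
from plant import *
print(close_job())"
```

```text
the job is handed in; nothing more can be done
None
```

The dial is set to the click at the green bar, the start key was pressed fully and came back up, and the job is handed in. It took about 8 s of the 51 s allowed.

- **Dial:** it started at the third click, so it needed only one click clockwise. I pressed the shut fingertips against the front of the rim with about 10 N and dragged about 12 mm to the left. After release, the pointer tip was within about 1 pixel of where it should be for the green click.
- **Start key:** I pressed it straight down until it bottomed out. The fingertip reached 65.8 mm above the bench, about 6 mm below the key's top, and the force rose to 36 N against the 5 N needed. The key was up again at its starting position in both the top and side views.
- **Final checks:** the pointer still sat at the green bar, the fingers were clear, the force read about zero, and nothing else looked moved in the pictures.

No check failed. The two fixed cameras differed by about 2–4 mm on the dial and key positions, so I used the average, which the wrist camera confirmed. I saw nothing that confirms the stirrer is actually running.

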